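Open the lidded vial tub and tip it out under the dosing gantry

TASK

Under the dosing rails, swing the orange lid of the black tub by its yellow peg all the way back until it clicks past its detent and stays there. Only then tip the tub by its red peg so that all three vials roll out into the white tray, and lower the tub gently, without letting it drop, back level on its rest. Leave the lid open and let go, and leave everything else where it stands.

Things in the scene. Friction and masses are not known exactly. Their poses are not given: they have to be found in the camera images.
- station: Fixed dark steel base housing, 240 x 580 x 57 mm, carrying the black tub and a small gantry; turned by up to 0.28 rad. Origin on the table, below the tub's pivot axis. Its x points away from the robot, y to the side to which the tub tips (where the tray is), z up. Grey gantry uprights stand at y = -270 and 270 mm: 20 mm thick, x from -85 to 15 mm, 417 mm high.
- rail (a point): OVERHEAD: middle of the nearer of two level steel rails (16 mm thick, along the station's y, axes 378 mm above the table, 60 mm apart in x) right above the pegs. A vertical gripper would hit them: reach in from the robot's side with the tool leaning back about 30 degrees (fingers pointing along the station's +x and down), fingers closing along its y.
- dosing_head (a point): Centre of the parked black dosing head at the tray end of the rails (110 x 50 x 50 mm in the station's x, y, z, with a nozzle hanging to 288 mm above the table). Leave room.
- lid (a joint): Angle of the lid on the tub, rad: 0 shut, 2.2 fully back against its stop. The sprung detent pulls it shut below 1.75 (up to 5 N at the yellow peg) and holds it open beyond 1.75.
- tub (a joint): Tipping angle of the tub, rad: 0 level on its rest, 1.55 fully tipped towards the station's +y against its stop. It is stiff by only 0.03 N m, so it falls back to its rest if let go half-way. The vials roll out over the slanted side from about 1.2; hold it near 1.5 to empty it.
- lid_grip (a point): Grip point on the yellow peg of the lid (round peg, 16 mm across, 47 mm long, axis along the station's x, pointing towards the robot from the lid's end; the point is on its axis, 20 mm from its free end and 27 mm out from the tub's end wall). It lies 85 mm from the lid's hinge axis. Pinched, the peg turns between the fingers, so the tool need not turn.
- lid_hinge (a point): Point on the lid's hinge axis (along the station's x), level with lid_grip along x. The grip point starts 85 mm to +y and 3 mm above it; opening carries it up and over towards -y in a circle in the station's y-z plane. Moves with the tub.
- tub_grip (a point): Grip point on the red peg of the tub (round, 16 mm across, 80 mm long, axis along the station's x, sticking out towards the robot's side from the tub's near end wall; point on its axis, 20 mm from its free end and 60 mm out from the wall). While tipping, the open lid's yellow peg comes round above it: do not knock it.
- tub_pivot (a point): Point on the tub's pivot axis (along the station's x, 120 mm above the table), level with tub_grip along x. tub_grip starts 65 mm to -y and 30 mm above it; tipping carries it up and over towards +y in a circle in the station's y-z plane. Tub: 130 mm long along x, 85 mm wide at the floor, 115 mm at the rim, 59 mm high, its +y wall slanting outwards.
- tray: White open catch tray, fixed, 180 x 165 x 35 mm (x, y, z), walls 5 mm, on the base housing on the side to which the tub tips. Origin: centre of its underside.
- vial0_mid (a point): Centre of a capped amber vial (24 mm across, 90 mm long, axis = its x), at first lying in the tub along the tub's length.
- vial1_mid (a point): Centre of a capped amber vial (24 mm across, 90 mm long, axis = its x), at first lying in the tub along the tub's length.
- vial2_mid (a point): Centre of a capped amber vial (24 mm across, 90 mm long, axis = its x), at first lying in the tub along the tub's length.
- rack: Bystander, to be left alone: black vial rack, 86 x 128 x 42 (mm). Origin: centre of its underside.
- jar: Bystander, to be left alone: small amber jar, 48 across, 65 high, on the station's base (mm). Origin: centre of its underside.
- reagent: Bystander, to be left alone: white plastic bottle, 68 across, 150 high (mm). Origin: centre of its underside.
- beaker: Bystander, to be left alone: steel beaker, 70 across, 90 high (mm). Origin: centre of its underside.
- puck: Bystander, to be left alone: brass disc weight, 60 across, 25 high (mm). Origin: centre of its underside.
- scoop: Bystander, to be left alone: spatula, 170 long, lying flat (mm), along its x.
- stopbox: Bystander, to be left alone: open blue box, 90 x 120 x 40 (mm). Origin: centre of its underside.

How it is judged:
By the outcome, as a careful person would: the job done as asked, in the order asked, and still so for the second after the job is handed in, with the robot touching nothing.
It also fails if it takes over 61 s, if anything falls off the work surface, if the arm or the gripper's body presses on something with over 40 N, if the wrist force passes 120 N, or if a joint passes its speed limit or range.

ROBOT

A 6-joint arm with a two-finger parallel gripper is mounted at the origin on the work surface. World frame = base frame: x ahead of the robot, y to its left, z up, the work surface at z = 0. Lengths are in m, angles in degrees, forces in N, time in s.
With the tool pointing down it reaches from about 0.325 to 0.85 m from the base axis. Payload 15.5 kg.
Tool frame: the origin (TCP) lies at the very end of the fingers, on their centre line; the grasp point (between the pads) lies arm.grip_depth behind it (arm.grip_depth is the distance from the TCP to the grasp point, in m); z points along the fingers, y is the direction in which the jaws open and shut (so a half turn about z gives the same grasp; the last joint's range is limited). The gripper opens to 91 mm and grips with 3 to 60 N. Pads are 32 mm wide; open, the fingers measure 118 mm over their backs; the gripper's body (76 mm by 178 mm) begins 60 mm behind the grasp point.
Start: joints at [-77.779, 28.281, 77.091, -0, 74.628, -5.472], TCP at [0.19, -0.595, 0.214] pointing down, gripper open.
Joint ranges: [-166.48, 166.48], [-47.26, 123.95], [12.59, 153.08], [-70.14, 250.14], [6.76, 159.57], [-176.63, 176.63]. Speed limits (degrees/s): [108.29, 108.29, 147.25, 172.46, 172.46, 172.46].

INTERFACE

Orientations are given as a 3x3 rotation matrix whose columns are the frame's x, y, z axes.
In Python, from rig import arm gives the robot as it stands. Calls block until the motion is done:
- arm.move_to(position, orientation): joint-space move of the TCP to a pose.
- arm.move_l(position, orientation=None, feed=0.15): straight line of the TCP; orientation=None keeps the orientation; feed is the mean speed in m/s.
- arm.move_joints(angles): joint-space move.
- arm.grip(opening): finger opening in m; the grip force is fixed at half the most; returns when the fingers have stopped.
- arm.sleep(seconds).
- arm.solve_ik(position, orientation): joint angles nearest the present ones, or None.
- arm.snapshot(name): name is "side" or "top" or "wrist"; returns the picture (384x512x3 uint8, red, green, blue); there is no depth.
- arm.get_calibration(name): a dict with "intrinsics" (3x3 intrinsics, pixels), "cam_to_world" (4x4, takes a point from camera to world coordinates). Camera axes: x right, y down, z forward; pixel columns grow to the right and rows downward; lengths in m; the calibration is good to about 2 mm. A picture is of the moment at which its call begins: read the wrist's pose just before it. get_calibration takes no time and is no camera call; for the wrist camera it gives the pose at the moment of the call.
A pose or a line that the arm cannot do raises arm.Unreachable and nothing moves.
- arm.sign_off(): hands the job in, once; it reports no verdict.
Readings, each from a call of its own:
- arm.current_t(): time.
- arm.current_joint_positions(): joint angles.
- arm.current_dq(): joint speeds.
- arm.current_tau(): joint torques, N m.
- arm.current_ee_pos(): TCP position.
- arm.current_tool_rot(): TCP orientation.
- arm.current_force(): force on the tool from outside, world axes, zero at the start.
- arm.current_torque(): the same for the moment, N m.
- arm.current_width(): finger opening in m.
Only numpy, scipy, OpenCV 4.12 (cv2) and the standard library are available. Lean on these libraries where they do the work, as an engineer would, in place of code of your own. Each camera call takes 0.05 s, during which the arm holds its last target.

## Working session

There is one attempt and no reset: what is moved stays moved. The work goes in short steps, each a Python script; the robot and the scene stay as the last script left them, time stands still between calls to the robot, and variables do not carry over. Pictures are saved under pics/ and viewed, and the job is handed in when it is done.

```bash
ls; mkdir -p pics
python3 - <<'E'
from rig import arm
import cv2,numpy as np
np.set_printoptions(precision=4,suppress=True)
print(arm.grip_depth,arm.current_t(),arm.current_tool_rot(),arm.current_width())
for n in ["side","top","wrist"]:
    c=arm.get_calibration(n); print(n,c["intrinsics"],c["cam_to_world"])
    im=arm.snapshot(n); cv2.imwrite(f"pics/{n}0.png",im[:,:,::-1])
E
```

```text
pics
0.0188 0.0 [[ 0.9527  0.3039 -0.0003]
 [ 0.3039 -0.9527  0.0012]
 [ 0.0001 -0.0012 -1.    ]] 0.09119829539108716
side [[464.7057   0.     256.2354]
 [  0.     464.7057 201.612 ]
 [  0.       0.       1.    ]] [[ 0.9156  0.2785 -0.2899  0.9564]
 [ 0.4018 -0.6568  0.6381 -0.8801]
 [-0.0127 -0.7007 -0.7133  1.2636]
 [ 0.      0.      0.      1.    ]]
top [[424.0479   0.     253.065 ]
 [  0.     424.0479 191.4707]
 [  0.       0.       1.    ]] [[ 0.0286 -0.9959  0.0858  0.4034]
 [-0.9996 -0.0278  0.0109  0.0372]
 [-0.0085 -0.086  -0.9963  1.5204]
 [ 0.      0.      0.      1.    ]]
wrist [[294.2856   0.     255.1948]
 [  0.     294.2856 187.6698]
 [  0.       0.       1.    ]] [[ 0.3047 -0.9247 -0.2282  0.2527]
 [-0.9525 -0.2962 -0.0715 -0.5752]
 [-0.0015  0.2392 -0.971   0.3849]
 [ 0.      0.      0.      1.    ]]
```

View pics/side0.png

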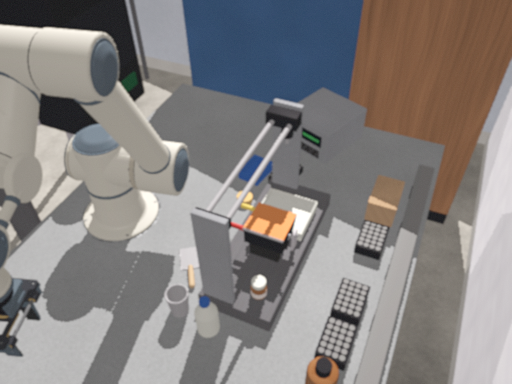

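View pics/top0.png

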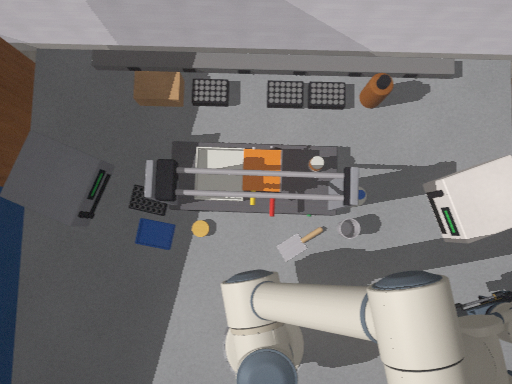

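View pics/wrist0.png

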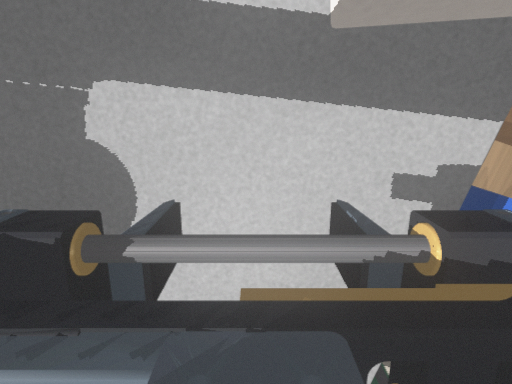

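The side and top views show the station: orange lid around (262,170) top, yellow peg (252,200), red peg (272,207) and rails above. I'll zoom in on both.

Run:
```python
import cv2
a=cv2.imread("pics/top0.png")[130:250,130:370]; cv2.imwrite("pics/top0z.png",cv2.resize(a,None,fx=3.33,fy=3.33,interpolation=cv2.INTER_CUBIC))
a=cv2.imread("pics/side0.png")[90:340,170:350]; cv2.imwrite("pics/side0z.png",cv2.resize(a,None,fx=2.4,fy=2.4,interpolation=cv2.INTER_CUBIC))
a=cv2.imread("pics/side0.png")[180:260,215:335]; cv2.imwrite("pics/side0zz.png",cv2.resize(a,None,fx=6,fy=6,interpolation=cv2.INTER_CUBIC))
```

```text
(no output)
```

View pics/top0z.png

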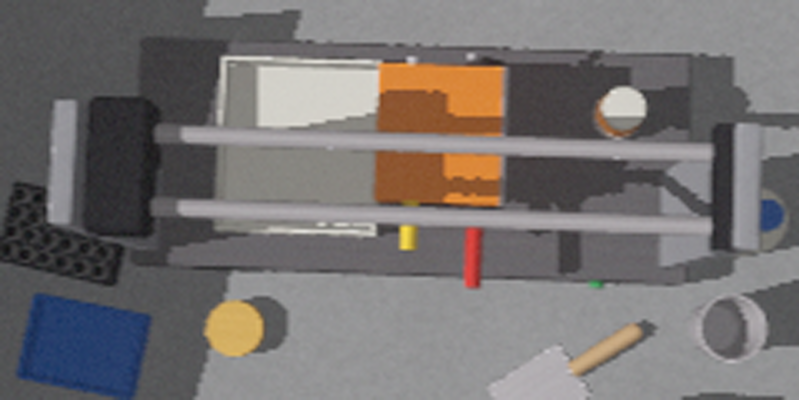

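View pics/side0z.png

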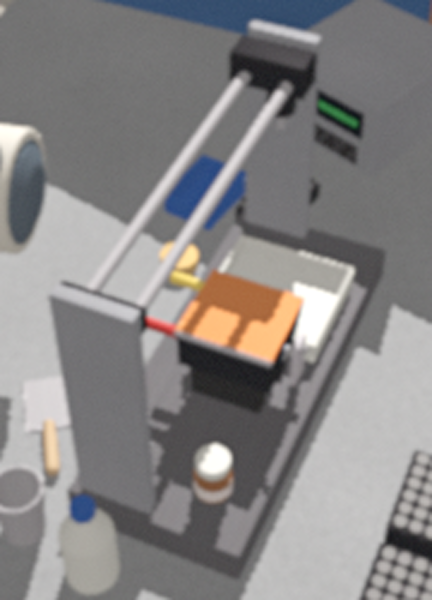

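View pics/side0zz.png

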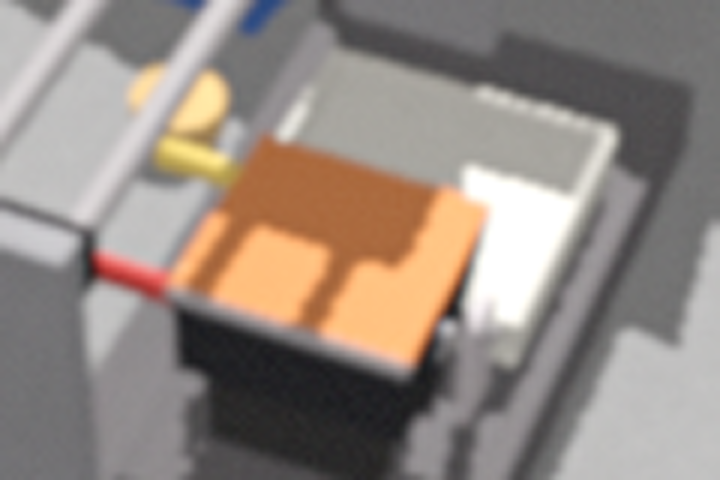

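```bash
cat > h.py <<'E'
import numpy as np, cv2
np.set_printoptions(precision=4,suppress=True)
def ray(c,uv):
    K=c["intrinsics"];T=c["cam_to_world"]
    d=T[:3,:3]@np.linalg.solve(K,[uv[0],uv[1],1.]); return T[:3,3],d/np.linalg.norm(d)
def at_z(c,uv,z):
    o,d=ray(c,uv); return o+d*(z-o[2])/d[2]
def tri(*obs):
    A=np.zeros((3,3));b=np.zeros(3);R=[]
    for c,uv in obs:
        o,d=ray(c,uv);P=np.eye(3)-np.outer(d,d);A+=P;b+=P@o;R.append((o,P))
    x=np.linalg.solve(A,b); return x,[np.linalg.norm(P@(x-o)) for o,P in R]
def proj(c,p):
    T=np.linalg.inv(c["cam_to_world"]);q=T[:3,:3]@np.asarray(p)+T[:3,3];q=c["intrinsics"]@q;return q[:2]/q[2]
E
python3 - <<'E'
from rig import arm
from h import *
t=arm.get_calibration("top");s=arm.get_calibration("side")
Z=lambda u,v:(u/3.33+130-.35,v/3.33+130-.35)
S=lambda u,v:(u/6+215-.4,v/6+180-.4)
for n,a,b in [("near",(160,208),(710,227)),("far",(160,133),(710,152))]:
    p=at_z(t,Z(*a),.378);q=at_z(t,Z(*b),.378);d=p-q;print(n,p,q,np.degrees(np.arctan2(-d[0],d[1])))
print("base corners z=.057",[at_z(t,Z(*a),.057) for a in [(142,38),(690,55),(135,263),(690,282)]])
print("red tip",at_z(t,Z(473,288),.15),at_z(t,Z(473,232),.15))
print("yel tip",tri((t,Z(408,250)),(s,S(157,152))), at_z(t,Z(408,250),.18))
# lid corners: top image ll,lr,ur,ul ; side
print("lid hinge near?",tri((t,Z(503,206)),(s,S(168,291))))
print("lid hinge far",tri((t,Z(506,68)),(s,S(412,362))))
print("lid front far",tri((t,Z(379,64)),(s,S(487,208))))
print("lid front near",tri((t,Z(376,203)),(s,S(265,138))))
E
```

```text
near [0.4943 0.2537 0.378 ] [ 0.4913 -0.1928  0.378 ] -0.3809947833456238
far [0.5557 0.2564 0.378 ] [ 0.5525 -0.1922  0.378 ] -0.41620905716430373
base corners z=.057 [array([0.6988, 0.3414, 0.057 ]), array([ 0.6962, -0.2346,  0.057 ]), array([0.4619, 0.338 , 0.057 ]), array([ 0.4585, -0.2374,  0.057 ])]
red tip [ 0.4432 -0.0102  0.15  ] [ 0.4976 -0.0088  0.15  ]
yel tip (array([0.4767, 0.0536, 0.1824]), [np.float64(0.00024546583776143026), np.float64(0.0002454658377613171)]) [0.4766 0.0535 0.18  ]
lid hinge near? (array([ 0.5225, -0.0348,  0.1816]), [np.float64(0.0017787837080112186), np.float64(0.0017787837080112097)])
lid hinge far (array([ 0.6557, -0.0339,  0.1859]), [np.float64(0.0029223735961050146), np.float64(0.002922373596104908)])
lid front far (array([0.6546, 0.0864, 0.1803]), [np.float64(0.00010432067391180467), np.float64(0.00010432067391201348)])
lid front near (array([0.5231, 0.0867, 0.18  ]), [np.float64(0.00286011924856896), np.float64(0.002860119248569096)])
```

```bash
cat >> h.py <<'E'
YAW=-0.0075
ys=np.array([-np.sin(YAW),np.cos(YAW),0]);xs=np.array([np.cos(YAW),np.sin(YAW),0]);zs=np.array([0,0,1.])
GD=0.0188
def R(lean):
    a=np.radians(lean);z=np.sin(a)*xs-np.cos(a)*zs;return np.column_stack([np.cross(ys,z),ys,z])
def tcp(g,lean,back=0.): # TCP so that grasp point sits at g, retreated by back
    return np.asarray(g)+R(lean)[:,2]*(GD-back)
HZ=np.array([.4895,-.031,.179]); PV=np.array([.462,.0545,.12])
def lidp(a,H=HZ,r=.085,a0=np.arctan2(.003,.085)):
    return H+r*(np.cos(a+a0)*ys+np.sin(a+a0)*zs)
def tubp(a,P=PV):
    y,z=-.065,.03; c,s=np.cos(a),np.sin(a)
    return P+(y*c+z*s)*ys+(-y*s+z*c)*zs
E
python3 - <<'E'
from rig import arm
from h import *
for lean in (35,40,45):
  for n,p in [("pre",tcp(lidp(0),lean,.1)),*[("lid%.1f"%a,tcp(lidp(a),lean)) for a in (0,.7,1.5,2.2)],*[("tub%.1f"%a,tcp(tubp(a),lean)) for a in (0,.8,1.5)],("tubpre",tcp(tubp(0),lean,.1)),("lidout",tcp(lidp(2.2),lean,.1)),("mid",[.38,-.12,.35]),("look",tcp(lidp(0),lean,.16))]:
    q=arm.solve_ik(p,R(lean)); print(lean,n,np.array(p),None if q is None else np.round(q,1))
E
```

```text
35 pre [0.4436 0.0543 0.2485] [ -0.9  -0.8 125.5   0.8  20.3 -91.1]
35 lid0.0 [0.5009 0.0539 0.1666] None
35 lid0.7 [0.5008 0.032  0.2206] [  -5.     7.5  122.9   10.3   15.  -103.8]
35 lid1.5 [ 0.5003 -0.0281  0.2485] [ -16.6    4.1  120.3   23.6   23.5 -125.2]
35 lid2.2 [ 0.4999 -0.0835  0.2305] [ -26.5    7.   121.    37.5   24.5 -146.8]
35 tub0.0 [ 0.4723 -0.0106  0.1346] [-14.7  19.3 134.1 132.8  11.1 125. ]
35 tub0.8 [0.4726 0.0307 0.1721] None
35 tub1.5 [0.473  0.0797 0.1716] None
35 tubpre [ 0.4149 -0.0101  0.2165] [ -18.6    0.3  132.6   37.9   16.9 -141.8]
35 lidout [ 0.4425 -0.0831  0.3124] [ -32.3   -6.7  117.8   27.2   41.5 -138.1]
35 mid [ 0.38 -0.12  0.35] [ -49.9  -14.1  116.3   31.1   57.5 -151.7]
35 look [0.4092 0.0546 0.2977] [ -1.   -9.9 122.8   0.6  32.1 -91. ]
40 pre [0.4379 0.0543 0.2442] [ -1.   -0.6 131.    2.1   9.6 -92.5]
40 lid0.0 [0.5022 0.0539 0.1676] [ -0.8  17.  131.5 178.2   8.6  91.4]
40 lid0.7 [0.5021 0.0319 0.2216] None
40 lid1.5 [ 0.5016 -0.0281  0.2495] [ -17.9    4.1  124.5   41.9   16.8 -144.3]
40 lid2.2 [ 0.5012 -0.0835  0.2315] [ -28.6    7.4
[... 641 characters left out ...]
0.5]
45 lid0.7 [0.5033 0.0319 0.2227] [ -5.9   9.6 131.5 146.9   7.  119.1]
45 lid1.5 [ 0.5028 -0.0281  0.2507] None
45 lid2.2 [ 0.5024 -0.0835  0.2326] [-30.8   8.6 129.4  86.9  21.  160.8]
45 tub0.0 [ 0.4748 -0.0106  0.1367] [-17.5  28.1 143.9 160.   37.4  93.9]
45 tub0.8 [0.4751 0.0306 0.1742] [ -7.   18.  139.9 168.2  23.1  96.2]
45 tub1.5 [0.4755 0.0797 0.1737] [  5.5  18.5 138.2 191.3  21.9  83.7]
45 tubpre [ 0.4041 -0.0101  0.2074] [-25.7   5.8 145.3 126.   21.9 123.6]
45 lidout [ 0.4317 -0.083   0.3033] [ -41.4   -8.   128.1   53.4   35.2 -169.3]
45 mid [ 0.38 -0.12  0.35] [ -61.9  -15.9  123.9   47.6   57.3 -173.1]
45 look [0.3903 0.0547 0.2818] [ -1.2 -11.1 134.7   2.9  11.4 -93.4]
```

Run:
```python
from rig import arm
from h import *
for lean in (26,30,50,55,60):
  for n,p in [("pre",tcp(lidp(0),lean,.06)),*[("lid%.1f"%a,tcp(lidp(a),lean)) for a in (0,.7,1.5,2.2)],("lidout",tcp(lidp(2.2),lean,.07)),*[("tub%.1f"%a,tcp(tubp(a),lean)) for a in (0,.8,1.5)],("tubpre",tcp(tubp(0),lean,.07)),("mid",[.38,-.12,.35])]:
    q=arm.solve_ik(p,R(lean)); print(lean,n,np.array(p),None if q is None else np.round(q,1))
```

```text
26 pre [0.4721 0.0541 0.219 ] [ -0.8   6.3 118.    0.3  29.7 -90.6]
26 lid0.0 [0.4984 0.0539 0.1651] [ -0.8  14.5 119.7   0.4  19.9 -90.7]
26 lid0.7 [0.4982 0.032  0.2191] [ -4.4   8.2 115.4   3.5  30.4 -96.6]
26 lid1.5 [ 0.4978 -0.028   0.247 ] [ -14.5    5.5  112.9   10.2   36.7 -110.9]
26 lid2.2 [ 0.4973 -0.0835  0.229 ] [ -23.2    7.9  113.7   17.1   35.4 -124.7]
26 lidout [ 0.4667 -0.0832  0.2919] [ -25.4   -0.2  110.6   14.7   46.7 -122.9]
26 tub0.0 [ 0.4698 -0.0106  0.1331] [ -12.6   16.8  126.2   24.9   12.7 -125.4]
26 tub0.8 [0.4701 0.0307 0.1706] [ -5.1  11.6 122.9   6.1  19.7 -99.9]
26 tub1.5 [0.4704 0.0798 0.1701] [  3.8  12.3 121.9  -5.5  19.9 -81. ]
26 tubpre [ 0.4391 -0.0103  0.196 ] [ -13.9    5.7  124.3   13.9   25.3 -114.8]
26 mid [ 0.38 -0.12  0.35] [ -41.3  -11.   109.8   18.9   62.3 -137. ]
30 pre [0.4695 0.0541 0.2177] [ -0.8   5.7 121.8   0.5  22.5 -90.8]
30 lid0.0 [0.4995 0.0539 0.1657] [ -0.8  14.5 123.    0.8  12.5 -91.1]
30 lid0.7 [0.4994 0.032  0.2197] [ -4.7   7.7 118.7   5.3  23.8 -98.5]
30 lid1.5 [ 0.4989 -0.0281  0.2477] [ -15.3    4.7  116.2   14.6   
[... 1948 characters left out ...]
 0.1794] None
55 mid [ 0.38 -0.12  0.35] [-75.9 -14.6 132.   62.4  63.4 163.8]
60 pre [0.4545 0.0542 0.2026] None
60 lid0.0 [0.5064 0.0538 0.1726] [ -1.   42.8 150.9 179.5  73.7  89.9]
60 lid0.7 [0.5063 0.0319 0.2266] [ -7.3  23.9 145.8 172.1  49.7  91.6]
60 lid1.5 [ 0.5058 -0.0281  0.2545] [-24.5  15.5 142.7 147.2  40.7 103.4]
60 lid2.2 [ 0.5054 -0.0835  0.2365] [-38.1  20.7 142.7 134.1  47.6 103.7]
60 lidout [ 0.4448 -0.0831  0.2715] [-51.8   9.  145.9 112.3  47.  116.9]
60 tub0.0 [ 0.4778 -0.0106  0.1406] None
60 tub0.8 [0.4781 0.0306 0.1781] None
60 tub1.5 [0.4785 0.0797 0.1776] None
60 tubpre [ 0.4172 -0.0102  0.1756] None
60 mid [ 0.38 -0.12  0.35] [-83.  -12.1 136.4  67.8  68.  152.1]
```

Run:
```python
from rig import arm
from h import *
q=arm.solve_ik(tcp(lidp(0),30,.14),R(30)); print(q)
q=list(q); a=q.copy(); a[0]=-77.8
arm.move_joints(a); print(arm.current_t(),arm.current_ee_pos())
arm.grip(.045)
arm.move_joints(q); print(arm.current_t(),arm.current_ee_pos(),arm.current_width(),arm.current_force())
c=arm.get_calibration("wrist"); im=arm.snapshot("wrist"); cv2.imwrite("pics/w1.png",im[:,:,::-1]);np.save("w1.npy",c["cam_to_world"])
S=lidp(0)
for n,p in [("yel tip",lidp(0)+(-.0135)*xs),("yelgrip",lidp(0)),("redtip",tubp(0)-.019*xs),("red wall",tubp(0)+.06*xs)]: print(n,proj(c,p))
s=arm.snapshot("side");cv2.imwrite("pics/s1.png",s[:,:,::-1])
```

```text
[ -0.8791  -5.3555 118.2989   0.3728  37.058  -90.6867]
1.5333 [ 0.1503 -0.4068  0.2873]
4.2917 [0.4297 0.0539 0.287 ] 0.044878579433555985 [-0.6252 -0.8508 -0.3882]
yel tip [255.834  173.3199]
yelgrip [255.8189 183.3144]
redtip [190.4442 126.3898]
red wall [200.7023 184.6531]
```

View pics/w1.png

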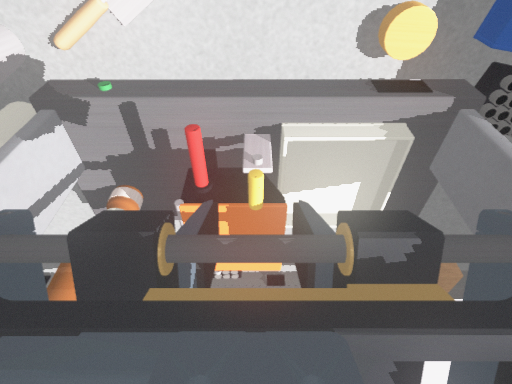

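View pics/s1.png

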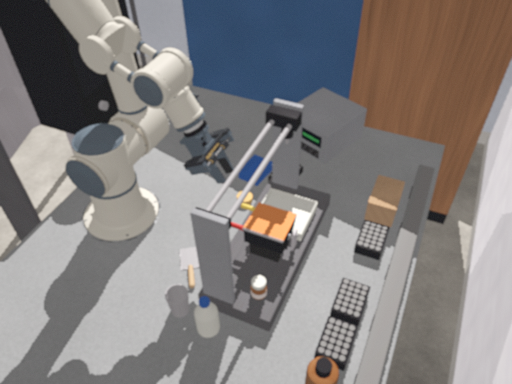

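The wrist view shows the yellow peg's end at about (257,174), near its prediction, and the red peg's end at about (194,129), a few pixels right of its prediction. I'll zoom in to measure.

Run:
```python
import cv2
a=cv2.imread("pics/w1.png")[110:220,165:305]; cv2.imwrite("pics/w1z.png",cv2.resize(a,None,fx=5.5,fy=5.4,interpolation=cv2.INTER_CUBIC))
```

```text
(no output)
```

View pics/w1z.png

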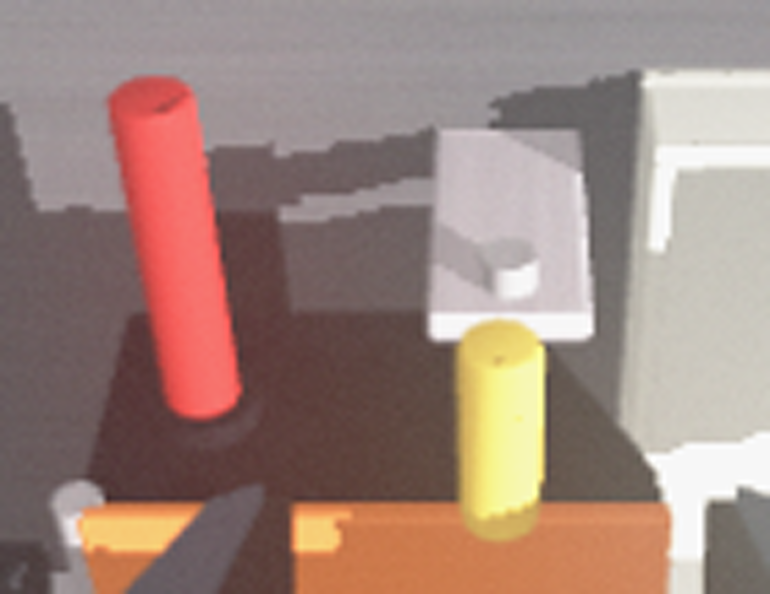

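Run:
```python
from rig import arm
from h import *
t=arm.get_calibration("top");w=arm.get_calibration("wrist");s=arm.get_calibration("side")
Z=lambda u,v:(u/3.33+130-.35,v/3.33+130-.35)
print(tri((t,Z(473,288)),(w,(192,127.6))))
print(tri((t,Z(408,250)),(w,(255.7,172.9)),(s,(157/6+214.6,152/6+179.6))))
print(at_z(w,(192,127.6),.15),at_z(w,(165+511/5.5-.4,110+268/5.4-.4),.12))
```

```text
(array([ 0.4434, -0.0096,  0.1504]), [np.float64(0.0006222205052981551), np.float64(0.0006222205052982201)])
(array([0.4765, 0.0538, 0.1818]), [np.float64(0.00033506322394161685), np.float64(0.0002474297374630053), np.float64(0.0003803032337989664)])
[ 0.4439 -0.0091  0.15  ] [0.5078 0.0559 0.12  ]
```

```bash
sed -i 's/^HZ=.*/HZ=np.array([.488,-.0312,.1788]); PV=np.array([.462,.0557,.1202])/' h.py
python3 - <<'E'
from rig import arm
from h import *
arm.move_l(tcp(lidp(0),30),R(30),feed=.12)
print(arm.current_t(),arm.current_force(),arm.current_joint_positions())
arm.grip(0.0)
print(arm.current_t(),arm.current_width(),arm.current_force())
cv2.imwrite("pics/w2.png",arm.snapshot("wrist")[:,:,::-1])
for a in (.15,.3):
    arm.move_l(tcp(lidp(a),30),R(30),feed=.06)
    print(a,arm.current_t(),arm.current_width(),arm.current_force(),arm.current_ee_pos()-tcp(lidp(a),30))
cv2.imwrite("pics/s2.png",arm.snapshot("side")[180:260,215:335,::-1].repeat(5,0).repeat(5,1))
E
```

```text
5.7 [-0.224   0.9379 -1.2456] [ -0.8216  14.4078 123.1886   0.9162  12.371  -91.2312]
6.2667 0.015362682699121801 [-1.5352 -3.0974  3.3036]
0.15 6.675 0.015046882450165146 [ 3.5973  1.4036 -4.3573] [-0.  0. -0.]
0.3 7.0333 0.015122328252619851 [ 1.1411 10.6885 -1.6503] [-0.      0.0004  0.    ]
```

View pics/s2.png

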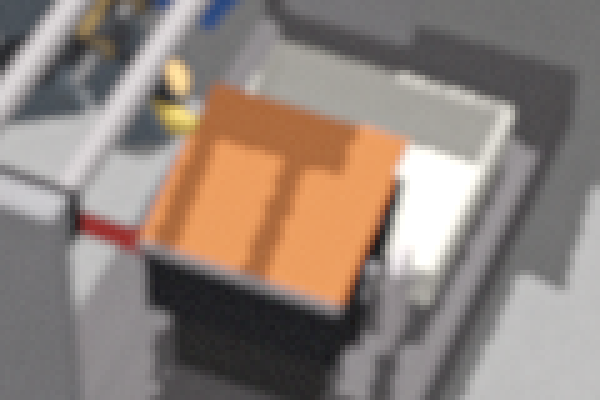

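View pics/w2.png

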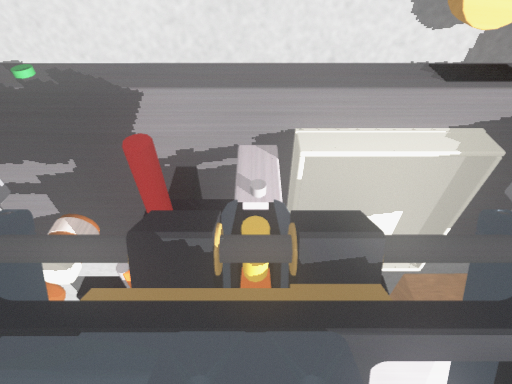

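Run:
```python
from rig import arm
from h import *
for a in np.arange(.5,2.01,.15):
    arm.move_l(tcp(lidp(a),30),R(30),feed=.08)
    f=arm.current_force()
    print(round(a,2),round(arm.current_t(),2),round(arm.current_width(),4),f)
    if np.linalg.norm(f)>30: print("STOP");break
cv2.imwrite("pics/s3.png",arm.snapshot("side")[150:270,195:345,::-1].repeat(5,0).repeat(5,1))
```

```text
0.5 7.44 0.0152 [-1.9039 25.5818  7.6229]
0.65 7.75 0.0155 [-8.4455 38.0264 20.5392]
STOP
```

View pics/s3.png

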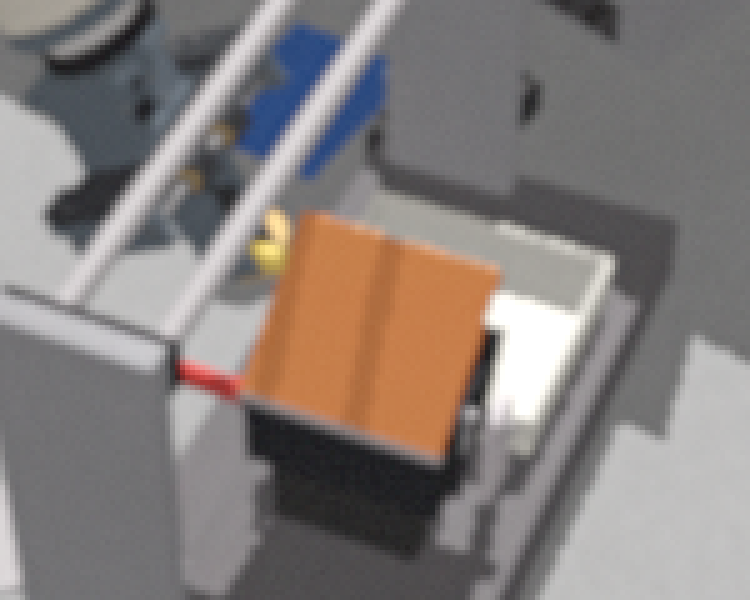

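Run:
```python
from rig import arm
from h import *
import json
off=np.zeros(3); a=.65
def rel(a,off):
    f=arm.current_force(); r=(lidp(a)-HZ)/.085; fr=f@r
    return fr,off+r*np.clip(fr/25000*.8,-.002,.002)
for k in range(4):
    fr,off=rel(a,off); arm.move_l(tcp(lidp(a)+off,30),R(30),feed=.03)
    print(k,fr,off,arm.current_force(),arm.current_ee_pos()-tcp(lidp(a)+off,30))
a=.75
for k in range(3):
    arm.move_l(tcp(lidp(a)+off,30),R(30),feed=.06)
    fr,off=rel(a,off); print(a,fr,off,arm.current_force(),arm.current_width(),arm.current_t()); a+=.1
json.dump([a-.1,off.tolist()],open("st.json","w"))
cv2.imwrite("pics/w4.png",arm.snapshot("wrist")[:,:,::-1])
```

```text
0 42.560688506394065 [0.     0.0011 0.0009] [-2.6764 21.1487  7.8615] [0.0001 0.0011 0.0003]
1 21.333695116796033 [0.     0.0016 0.0013] [ 0.2826 12.8617  1.7817] [0.0001 0.0007 0.    ]
2 11.08703261052219 [0.     0.0019 0.0015] [ 3.0077  8.7302 -1.4879] [ 0.0001  0.0004 -0.0001]
3 5.834906698404523 [0.     0.002  0.0016] [ 4.1641  6.183  -3.2411] [ 0.0001  0.0003 -0.0002]
0.75 16.167535298193997 [0.     0.0024 0.002 ] [-1.4512 16.033   6.8416] 0.015610385642218283 9.0917
0.85 24.79738213504214 [0.     0.0029 0.0026] [-4.7413 22.0524 14.0287] 0.01553830339293167 9.3833
0.95 26.975188331483395 [0.     0.0033 0.0033] [-7.1142 22.2784 17.63  ] 0.01527475004254563 9.675
```

View pics/w4.png

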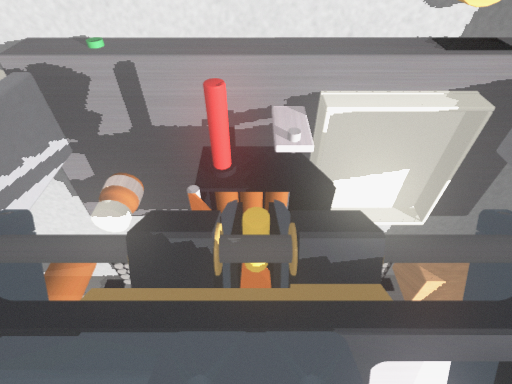

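Run:
```python
from rig import arm
from h import *
import json
a,off=json.load(open("st.json"));off=np.array(off)
while a<2.0:
    a+=.1
    r=(lidp(a)-HZ)/.085
    arm.move_l(tcp(lidp(a)+off,30),R(30),feed=.06)
    f=arm.current_force();fr=f@r
    off=off+r*np.clip(fr/15000,-.002,.002)
    t=np.cross(xs,r)
    print(round(a,2),"fr %.1f ft %.1f fx %.1f"%(fr,f@t,f[0]),off,round(arm.current_width(),4),round(arm.current_t(),2))
    if abs(fr)>25: arm.move_l(tcp(lidp(a)+off,30),R(30),feed=.03); print(" relieved",arm.current_force())
    if np.linalg.norm(f)>45: print("STOP");break
json.dump([a,off.tolist()],open("st.json","w"))
cv2.imwrite("pics/s5.png",arm.snapshot("side")[150:270,195:345,::-1].repeat(5,0).repeat(5,1))
```

```text
1.05 fr 25.8 ft -8.0 fx -9.1 [0.     0.0041 0.0049] 0.0154 10.02
 relieved [ 4.9087  5.4457 -3.6363]
1.15 fr 12.7 ft -7.2 fx -2.8 [0.     0.0045 0.0056] 0.0152 10.56
1.25 fr 12.8 ft -7.1 fx -3.3 [0.     0.0047 0.0065] 0.0154 10.85
1.35 fr 12.1 ft -6.1 fx -5.1 [0.     0.0049 0.0073] 0.0153 11.14
1.45 fr 9.4 ft -5.2 fx -4.1 [0.     0.0049 0.0079] 0.0152 11.43
1.55 fr 6.6 ft -3.6 fx -3.3 [0.     0.0049 0.0083] 0.0151 11.72
1.65 fr 5.6 ft -4.3 fx -3.6 [0.     0.0049 0.0087] 0.0151 12.02
1.75 fr -0.3 ft -2.3 fx -1.8 [0.     0.0049 0.0087] 0.0155 12.31
1.85 fr -1.7 ft -0.6 fx -1.8 [0.     0.0049 0.0086] 0.0156 12.6
1.95 fr -2.6 ft -1.2 fx -1.9 [0.     0.005  0.0084] 0.0151 12.89
2.05 fr -1.9 ft -0.1 fx -3.4 [0.     0.005  0.0083] 0.0148 13.18
```

View pics/s5.png

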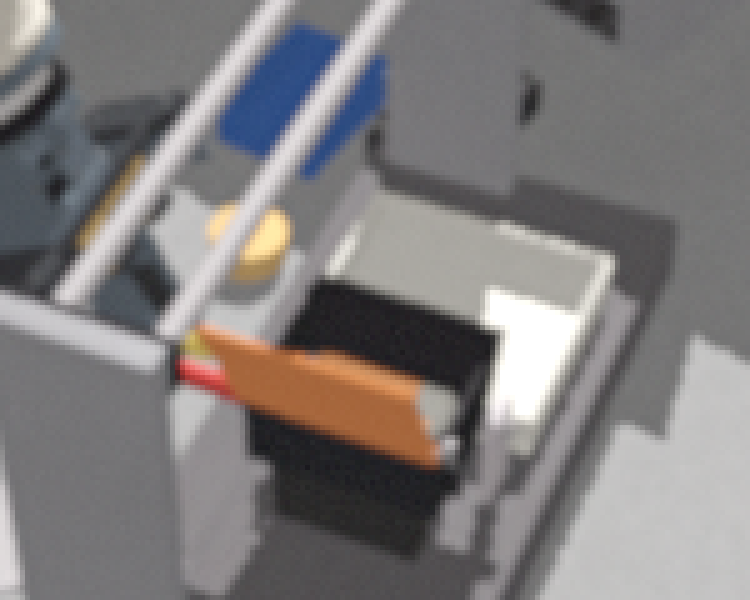

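Run:
```python
from rig import arm
from h import *
import json
a,off=json.load(open("st.json"));off=np.array(off)
while a<2.36:
    a+=.05
    r=(lidp(a)-HZ)/.085;t=np.cross(xs,r)
    arm.move_l(tcp(lidp(a)+off,30),R(30),feed=.05)
    f=arm.current_force();fr=f@r
    off=off+r*np.clip(fr/15000,-.002,.002)
    print(round(a,2),"fr %.1f ft %.1f fx %.1f"%(fr,f@t,f[0]),off,round(arm.current_width(),4),round(arm.current_t(),2))
    if f@t<-9: print("stop felt");break
json.dump([a,off.tolist()],open("st.json","w"))
cv2.imwrite("pics/s6.png",arm.snapshot("side")[150:270,195:345,::-1].repeat(5,0).repeat(5,1))
arm.grip(.045)
print(arm.current_force(),arm.current_t())
cv2.imwrite("pics/w6.png",arm.snapshot("wrist")[:,:,::-1])
```

```text
2.1 fr 0.9 ft 0.2 fx -4.1 [0.     0.005  0.0083] 0.0152 13.48
2.15 fr -1.6 ft 0.2 fx -4.6 [0.     0.0051 0.0083] 0.0152 13.73
2.2 fr 1.5 ft -0.7 fx -5.4 [0.     0.005  0.0083] 0.0155 13.98
2.25 fr -0.5 ft 0.2 fx -5.8 [0.     0.005  0.0083] 0.0153 14.23
2.3 fr 4.1 ft -17.4 fx -10.8 [0.     0.0048 0.0085] 0.0152 14.48
stop felt
[ 1.0906 -0.9494 -0.3549] 15.1667
```

View pics/s6.png

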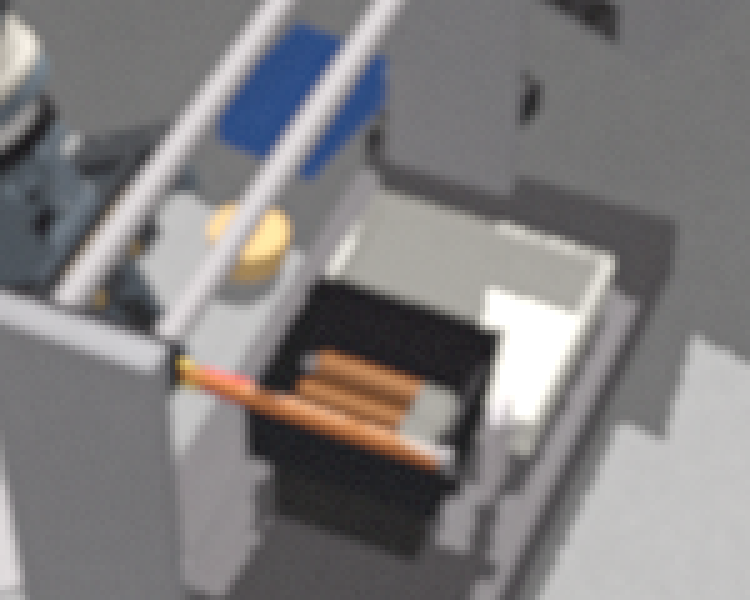

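View pics/w6.png

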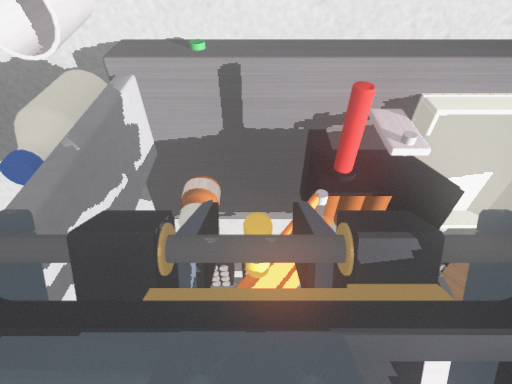

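```bash
cat > fk.py <<'E'
import numpy as np
from scipy.spatial.transform import Rotation as Ro
from scipy.optimize import least_squares
def fkp(q,p):
    q=np.radians(q); x0,z0,L1,e,L2,d6=p
    R1=Ro.from_euler('z',q[0]); R2=R1*Ro.from_euler('y',q[1]); R3=R2*Ro.from_euler('y',q[2])
    P=R1.apply([x0,0,z0])+R2.apply([0,0,L1]); 
    W=P+R3.apply([e,0,L2]); R5=R3*Ro.from_euler('z',q[3])*Ro.from_euler('y',q[4]); R6=R5*Ro.from_euler('z',q[5])
    return P,W,W+R5.apply([0,0,d6]),R6.as_matrix()
E
python3 - <<'E'
from rig import arm
from h import *; from fk import *
rng=np.random.default_rng(0);D=[]
for k in range(60):
    lean=rng.uniform(0,60);p=np.array([rng.uniform(.38,.6),rng.uniform(-.3,.2),rng.uniform(.15,.4)])
    q=arm.solve_ik(p,R(lean))
    if q is not None: D.append((q,p,R(lean)))
f=lambda x:np.concatenate([fkp(q,x)[2]-p for q,p,_ in D])
s=least_squares(f,[0,.4,.4,0,.4,.3]);print(len(D),s.x,np.abs(s.fun).max());np.save("fk.npy",s.x)
print(max(np.abs(fkp(q,s.x)[3]-r).max() for q,p,r in D)); q,p,r=D[0];print(fkp(q,s.x)[3].T@r)
E
```

```text
56 [-0.0459  0.2868  0.6434  0.1318  0.4082  0.4169] 0.06868150739980892
1.0074716359126137
[[ 0. -1. -0.]
 [ 1.  0. -0.]
 [ 0. -0.  1.]]
```

```bash
cat > fk.py <<'E'
import numpy as np
from scipy.spatial.transform import Rotation as Ro
from scipy.optimize import least_squares
def fkp(q,p):
    q=np.radians(q); x0,z0,L1,e,L2,d6,ly,wx,wy,vx,vy=p
    R1=Ro.from_euler('z',q[0]); R2=R1*Ro.from_euler('y',q[1]); R3=R2*Ro.from_euler('y',q[2])
    P=R1.apply([x0,0,z0])+R2.apply([0,0,L1]); 
    R4=R3*Ro.from_euler('z',q[3]); R5=R4*Ro.from_euler('y',q[4]); R6=R5*Ro.from_euler('z',q[5]+np.pi/2*S6)
    W=P+R3.apply([e,ly,L2])+R4.apply([wx,wy,0])
    return P,W,W+R5.apply([vx,vy,d6]),R6.as_matrix()
S6=1
def load(): return np.load("fk.npy")
E
python3 - <<'E'
from rig import arm
from h import *; import fk; from fk import *
rng=np.random.default_rng(0);D=[]
for k in range(80):
    lean=rng.uniform(0,60);p=np.array([rng.uniform(.38,.6),rng.uniform(-.3,.2),rng.uniform(.15,.4)])
    q=arm.solve_ik(p,R(lean))
    if q is not None: D.append((q,p,R(lean)))
f=lambda x:np.concatenate([fkp(q,x)[2]-p for q,p,_ in D])
s=least_squares(f,[0,.4,.4,0,.4,.3,0,0,0,0,0]);print(len(D),s.x,np.abs(s.fun).max());np.save("fk.npy",s.x)
print(max(np.abs(fkp(q,s.x)[3]-r).max() for q,p,r in D)); q,p,r=D[0];print(fkp(q,s.x)[3].T@r)
q=arm.current_joint_positions();print(fkp(q,s.x)[1:3],arm.current_ee_pos())
E
```

```text
75 [ 0.      0.2566  0.5968  0.1179  0.3844  0.3527  0.0596 -0.      0.0101
  0.     -0.0101] 5.470366937210258e-10
9.992007221626409e-16
[[ 1.  0. -0.]
 [-0.  1.  0.]
 [ 0. -0.  1.]]
(array([ 0.3267, -0.0764,  0.541 ]), array([ 0.497 , -0.0851,  0.2322])) [ 0.497  -0.0851  0.2322]
```

```bash
cat > col.py <<'E'
from h import *; from fk import *
P=load()
def box(a,b,n=6):
    g=[np.linspace(a[i],b[i],n) for i in range(3)];return np.array(np.meshgrid(*g)).reshape(3,-1).T
parts={"fing":box([-.016,-.042,-.079],[.016,.042,0]),"body":box([-.038,-.089,-.2],[.038,.089,-.079],9),"cam":box([.03,-.04,-.21],[.1,.04,-.13]),"wrist":box([-.05,-.05,-.36],[.05,.05,-.2])}
def dbox(p,a,b):
    d=np.maximum(np.maximum(np.array(a)-p,p-np.array(b)),0);return np.linalg.norm(d,axis=1)
def obst(tip=0.,lid=2.2):
    c,s=np.cos(tip),np.sin(tip)
    rot=lambda y,z:np.array([PV[1]+y*c+z*s,PV[2]-y*s+z*c])
    r=rot(-.065,.03); a=lid+.035; hy,hz=-.0312-PV[1],.1788-PV[2]
    yl=rot(hy+.085*np.cos(a),hz+.085*np.sin(a)); h=rot(hy,hz); le=rot(hy+.12*np.cos(a),hz+.12*np.sin(a))
    O={"rail1":([.485,-.22,.37],[.501,.33,.386]),"rail2":([.545,-.22,.37],[.561,.33,.386]),
     "upR":([.465,-.23,0],[.58,-.205,.42]),"upL":([.465,.31,0],[.58,.335,.42]),"head":([.46,.25,.285],[.59,.33,.42]),
     "base":([.455,-.24,0],[.7,.345,.057]),"table":([-1,-1,-1],[1,1,0]),"bottle":([.42,-.3,0],[.5,-.2,.15]),"robot":([-.13,-.13,0],[.13,.13,.3]),
     "red":([.443,r[0]-.008,r[1]-.008],[.523,r[0]+.008,r[1]+.008]),"yel":([.476,yl[0]-.008,yl[1]-.008],[.523,yl[0]+.008,yl[1]+.008])}
    for k in np.linspace(0,1,7):
        m=h+(le-h)*k;O["lid%d"%int(k*6)]=([.52,m[0]-.01,m[1]-.01],[.66,m[0]+.01,m[1]+.01])
    if tip==0:O["tub"]=([.52,-.035,.1],[.66,.12,.18])
    return O
def clear(q,O,ignore=()):
    _,W,T,Rm=fkp(q,P);best=[]
    for n,pts in parts.items():
        w=T+pts@Rm.T
        for o,(a,b) in O.items():
            if (n,o) in ignore:continue
            best.append((dbox(w,a,b).min(),n,o))
    return sorted(best)
E
cat > plan.py <<'E'
from rig import arm
from col import *
def ik(p,Rm,seed,tries=1):
    def f(q):
        _,_,T,r=fkp(q,P);return np.concatenate([(T-p)*10,(r-Rm).ravel()])
    lo=np.array([-166,-47,13,-70,7,-176]);hi=np.array([166,123,153,250,159,176])
    s=least_squares(f,np.clip(seed,lo+.1,hi-.1),bounds=(lo,hi),x_scale=30,xtol=1e-14,ftol=1e-14,gtol=1e-14);return s.x if np.abs(s.fun).max()<1e-4 else None
def flip(Rm): return Rm@np.diag([-1,-1,1.])
E
python3 - <<'E'
from plan import *
q0=np.array(arm.current_joint_positions());O=obst()
q1=ik(tcp(lidp(2.2)+[0,.005,.008],30,.14),R(30),q0)
print(q1)
for b in (0,.05,.1,.12): 
  q=ik(tcp(tubp(0),45,b),flip(R(45)),[-20,20,140,140,30,-60]);print("tubpre",b,q)
  if q is not None: print(clear(q,O,[("fing","red")])[:3]); qt=q
def chk(a,b):
    m=min((clear(a+(b-a)*k,O)[0]+(k,) for k in np.linspace(0,1,41)));return m
print("retreat",[clear(ik(tcp(lidp(2.2)+[0,.005,.008],30,x),R(30),q0),O,[("fing","yel")])[0] for x in (0,.03,.06,.1,.14)])
print("direct",chk(q1,qt))
for j1 in (-30,-40,-50):
  for j2 in (-10,-20,-30):
    for j3 in (120,130):
      A=np.array([j1,j2,j3,q1[3],q1[4]+20,q1[5]]);B=np.array([j1,j2,j3,qt[3],40,qt[5]])
      print(j1,j2,j3,chk(q1,A),chk(A,B),chk(B,qt))
E
```

```text
[ -30.1798  -10.0479  109.6161   17.6067   55.1094 -126.6229]
tubpre 0 [-17.2331  28.0291 143.9192 160.3092  37.3495 -86.173 ]
[(np.float64(0.03356587447504328), 'fing', 'tub'), (np.float64(0.03562175286613429), 'body', 'yel'), (np.float64(0.03980311881139728), 'fing', 'lid0')]
tubpre 0.05 [-20.4467  18.161  145.5523 151.1534  30.111  -78.9685]
[(np.float64(0.061599200477218626), 'fing', 'yel'), (np.float64(0.06605187626341255), 'body', 'yel'), (np.float64(0.06901290011415215), 'fing', 'tub')]
tubpre 0.1 [-25.2195   5.7602 145.2652 126.4594  21.6313 -56.565 ]
[(np.float64(0.0683386095506394), 'fing', 'yel'), (np.float64(0.0783979234979279), 'wrist', 'robot'), (np.float64(0.10181556084404442), 'cam', 'rail1')]
tubpre 0.12 [-27.8563   0.2755 144.6126 108.1406  20.0437 -39.377 ]
[(np.float64(0.07853228140519958), 'wrist', 'robot'), (np.float64(0.0791597952898667), 'fing', 'yel'), (np.float64(0.09797785254108408), 'body', 'robot')]
retreat [(np.float64(0.009075234452415985), 'fing', 'lid4'), (np.float64(0.0175613031035755), 'body', 'rail1'), (np.float64(0.02391588834456071), 'body', 'rai
[... 3307 characters left out ...]
oat64(0.0), 'fing', 'rail1', np.float64(0.6000000000000001))
-50 -20 130 (np.float64(0.0), 'body', 'robot', np.float64(0.9)) (np.float64(0.0), 'body', 'robot', np.float64(0.0)) (np.float64(0.014814391573863363), 'fing', 'rail1', np.float64(0.5))
-50 -30 120 (np.float64(0.04394618559762891), 'fing', 'rail1', np.float64(0.0)) (np.float64(0.08332843093874048), 'body', 'robot', np.float64(0.0)) (np.float64(0.010714387260294183), 'fing', 'rail1', np.float64(0.65))
-50 -30 130 (np.float64(0.0037478174786851892), 'body', 'robot', np.float64(1.0)) (np.float64(0.0035940195103981165), 'body', 'robot', np.float64(0.025)) (np.float64(0.02805691614396505), 'fing', 'rail1', np.float64(0.5750000000000001))
```

```bash
cat > srch.py <<'E'
from plan import *
import time,json
def chk(a,b,O,n=25,need=.03):
    m=9
    for k in np.linspace(0,1,n):
        c=clear(a+(b-a)*k,O)[0][0];m=min(m,c)
        if c<need:return 0
    return m
if __name__=="__main__":
    q0=np.array(arm.current_joint_positions());O=obst();rng=np.random.default_rng(1)
    q1=ik(tcp(lidp(2.2)+[0,.005,.008],30,.14),R(30),q0)
    qts=[ik(tcp(tubp(0),45,b),flip(R(45)),[-20,20,140,140,30,-60]) for b in (.1,.12)]
    t=time.time();best=(0,)
    while time.time()-t<100:
        A=np.array([rng.uniform(-70,10),rng.uniform(-45,10),rng.uniform(90,150),rng.uniform(0,140),rng.uniform(10,90),rng.uniform(-130,-30)])
        if clear(A,O)[0][0]<.04: continue
        a=chk(q1,A,O)
        if a==0: continue
        for qt in qts:
            b=chk(A,qt,O)
            if min(a,b)>best[0]: best=(min(a,b),A,qt);print(best,flush=True)
    json.dump([best[0],list(q1),list(best[1]),list(best[2])],open("tr.json","w"))
E
python3 srch.py
python3 - <<'E'
from plan import *
# tipping clearances with the -Y 45 branch, and joints
s=[-17.2,28,143.9,160.3,37.3,-86.2]
for a in np.arange(0,1.56,.15):
    O=obst(a);s=ik(tcp(tubp(a),45),flip(R(45)),s);print(round(a,2),np.round(s,1),[(round(float(c[0]),3),)+c[1:] for c in clear(s,O,[("fing","red")])[:2]])
E
```

```text
(np.float64(0.04065424690519118), array([-53.7236, -30.5728, 135.0219,  39.2572,  48.8153, -31.9263]), array([-25.2195,   5.7602, 145.2652, 126.4594,  21.6313, -56.565 ]))
(np.float64(0.04394618559762891), array([-66.8326, -15.9276, 117.5602,   8.7289,  61.3063, -44.7367]), array([-27.8563,   0.2755, 144.6126, 108.1406,  20.0437, -39.377 ]))
0.0 [-17.2  28.  143.9 160.3  37.3 -86.2] [(0.034, 'fing', 'tub'), (0.036, 'body', 'yel')]
0.15 [-15.9  25.4 143.  160.2  33.9 -84.5] [(0.041, 'fing', 'lid0'), (0.041, 'body', 'red')]
0.3 [-14.2  23.  142.2 160.7  30.8 -83.2] [(0.036, 'cam', 'yel'), (0.041, 'body', 'red')]
0.45 [-12.3  21.  141.4 162.   28.  -82.4] [(0.032, 'cam', 'yel'), (0.041, 'body', 'red')]
0.6 [-10.   19.5 140.7 164.2  25.6 -82.5] [(0.03, 'cam', 'yel'), (0.041, 'body', 'red')]
0.75 [ -7.5  18.3 140.  167.4  23.6 -83.5] [(0.03, 'cam', 'yel'), (0.041, 'body', 'red')]
0.9 [ -4.9  17.5 139.4 171.6  22.1 -85.4] [(0.032, 'cam', 'yel'), (0.041, 'body', 'red')]
1.05 [ -2.2  17.2 139.  176.6  21.2 -88.1] [(0.036, 'cam', 'yel'), (0.041, 'body', 'red')]
1.2 [  0.6  17.2 138.6 182.   20.8 -91.2] [(0.039, 'body', 'yel'), (0.04, 'fing', 'lid0')]
1.35 [  3.2  17.6 138.3 187.2  21.  -94.2] [(0.033, 'body', 'yel'), (0.038, 'fing', 'lid0')]
1.5 [  5.8  18.4 138.1 191.9  21.8 -96.6] [(0.029, 'body', 'yel'), (0.037, 'fing', 'lid0')]
```

Run:
```python
from plan import *
import json
_,q1,A,qt=json.load(open("tr.json"))
_,_,T1,R1=fkp(q1,P)
arm.move_l(arm.current_ee_pos()+(-.04)*R(30)[:,2],R(30),feed=.1)
print(arm.current_force())
arm.move_l(T1,R1,feed=.2); print(arm.current_t(),arm.current_joint_positions(),q1)
arm.move_joints(A);arm.move_joints(qt)
print(arm.current_t(),arm.current_ee_pos(),arm.current_force(),arm.current_width())
c=arm.get_calibration("wrist");cv2.imwrite("pics/w7.png",arm.snapshot("wrist")[:,:,::-1])
for n,p in [("redtip",tubp(0)-.019*xs),("yeltip",lidp(2.2)-.012*xs)]: print(n,proj(c,p))
cv2.imwrite("pics/s7.png",arm.snapshot("side")[:,:,::-1])
```

```text
[0.2645 0.1042 0.2132]
16.4417 [ -30.1634   -9.9634  109.6936   17.6196   55.0007 -126.6379] [-30.17979568811054, -10.047942140902036, 109.61605058354907, 17.606678258406102, 55.10943199297715, -126.62293435840552]
19.3667 [ 0.3905 -0.0089  0.2222] [ 0.7292 -0.7579 -0.6135] 0.04507469944044934
redtip [254.8761 205.4291]
yeltip [360.3038  99.9064]
```

View pics/w7.png

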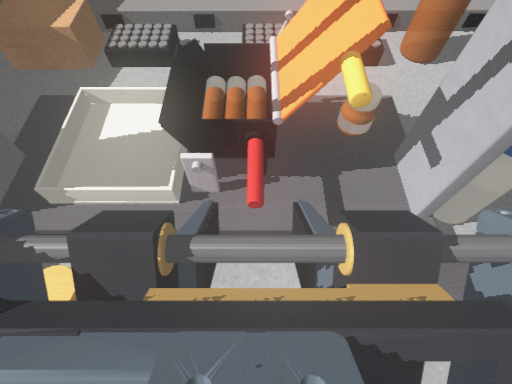

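View pics/s7.png

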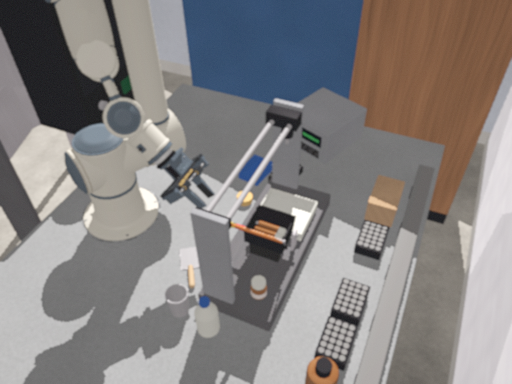

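The lid is standing open and all three vials are still in the tub. The red peg's end at about (255,203) and the yellow peg's end at about (359,99) match their predictions, so I'll grasp the red peg.

Run:
```python
from plan import *
import json
Rf=flip(R(45))
arm.move_l(tcp(tubp(0),45),Rf,feed=.12)
print(arm.current_t(),arm.current_force())
arm.grip(0.0); print(arm.current_t(),arm.current_width(),arm.current_force())
a=0;off=np.zeros(3)
while a<.6:
    a+=.1
    arm.move_l(tcp(tubp(a)+off,45),Rf,feed=.05)
    r=(tubp(a)-PV)/.0716; t=-np.cross(xs,r); f=arm.current_force();fr=f@r
    off=off+r*np.clip(fr/15000,-.002,.002)
    print(round(a,2),"fr %.1f ft %.1f fx %.1f"%(fr,f@t,f[0]),off,round(arm.current_width(),4),round(arm.current_t(),2))
    if np.linalg.norm(f)>40: print("STOP");break
json.dump([a,off.tolist()],open("st2.json","w"))
cv2.imwrite("pics/s8.png",arm.snapshot("side")[150:270,195:345,::-1].repeat(5,0).repeat(5,1))
```

```text
21.2833 [-0.3842  0.0059 -0.658 ]
21.8417 0.01549225364880913 [ 0.38   -0.0808  0.9329]
0.1 fr 3.1 ft -6.0 fx 1.1 [-0.     -0.0002  0.0001] 0.0151 22.13
0.2 fr 8.6 ft -5.4 fx -2.7 [-0.     -0.0006  0.0004] 0.0153 22.43
0.3 fr 9.7 ft -4.8 fx -2.1 [-0.     -0.0011  0.0009] 0.0157 22.72
0.4 fr 12.2 ft -5.9 fx -2.9 [-0.     -0.0017  0.0015] 0.015 23.01
0.5 fr 12.2 ft -5.2 fx -4.4 [-0.     -0.0022  0.0021] 0.0153 23.3
0.6 fr 13.6 ft -6.2 fx -6.9 [-0.     -0.0026  0.0029] 0.0155 23.59
```

View pics/s8.png

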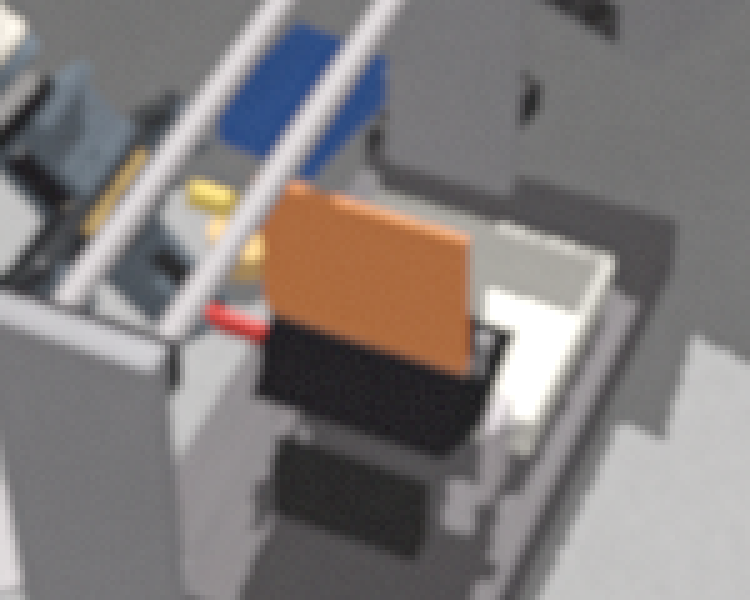

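Run:
```python
from plan import *
import json
Rf=flip(R(45))
a,off=json.load(open("st2.json"));off=np.array(off)
while a<1.59:
    a+=.1 if a<1.35 else .05
    arm.move_l(tcp(tubp(a)+off,45),Rf,feed=.05)
    r=(tubp(a)-PV)/.0716; t=-np.cross(xs,r); f=arm.current_force();fr=f@r
    off=off+r*np.clip(fr/15000,-.002,.002)
    print(round(a,2),"fr %.1f ft %.1f fx %.1f"%(fr,f@t,f[0]),off,round(arm.current_width(),4),round(arm.current_t(),2))
    if np.linalg.norm(f)>40 or (a>1.4 and f@t<-14): print("STOP");break
json.dump([a,off.tolist()],open("st2.json","w"))
arm.sleep(1.0)
cv2.imwrite("pics/s9.png",arm.snapshot("side")[130:270,195:345,::-1].repeat(4,0).repeat(4,1))
cv2.imwrite("pics/w9.png",arm.snapshot("wrist")[:,:,::-1])
cv2.imwrite("pics/t9.png",cv2.resize(arm.snapshot("top")[130:250,130:370,::-1],None,fx=3.3,fy=3.3,interpolation=2))
print(arm.current_t())
```

```text
0.7 fr 12.3 ft -5.9 fx -4.5 [-0.     -0.003   0.0036] 0.0151 23.93
0.8 fr 10.3 ft -5.9 fx -3.7 [-0.     -0.0032  0.0043] 0.0154 24.23
0.9 fr 9.1 ft -4.6 fx -3.7 [-0.     -0.0033  0.0049] 0.0154 24.52
1.0 fr 7.2 ft -4.2 fx -2.5 [-0.     -0.0034  0.0054] 0.0156 24.81
1.1 fr 6.4 ft -3.9 fx -1.4 [-0.     -0.0034  0.0058] 0.0154 25.1
1.2 fr 2.9 ft -1.3 fx 0.6 [-0.     -0.0034  0.006 ] 0.0157 25.39
1.3 fr 0.7 ft -2.2 fx 1.9 [-0.     -0.0034  0.006 ] 0.0155 25.68
1.4 fr 0.9 ft -1.0 fx 2.8 [-0.     -0.0034  0.0061] 0.0155 25.98
1.45 fr 1.2 ft -0.7 fx 3.8 [-0.     -0.0034  0.0062] 0.0156 26.23
1.5 fr -1.8 ft -0.2 fx 5.2 [-0.     -0.0034  0.0061] 0.0152 26.48
1.55 fr 1.5 ft -0.7 fx 3.0 [-0.     -0.0034  0.0061] 0.0154 26.73
1.6 fr 1.2 ft -0.6 fx 4.0 [-0.     -0.0033  0.0062] 0.0158 26.98
28.125
```

View pics/s9.png

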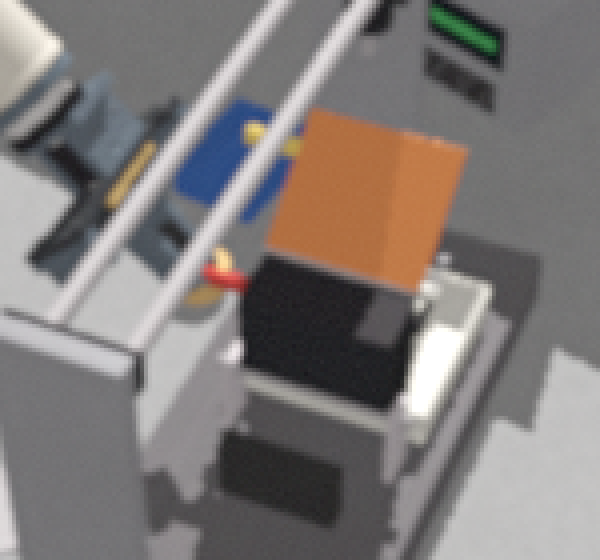

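View pics/w9.png

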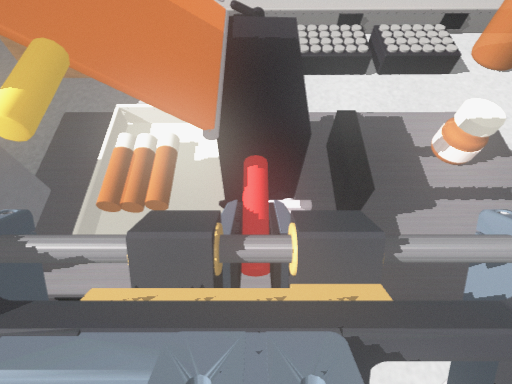

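View pics/t9.png

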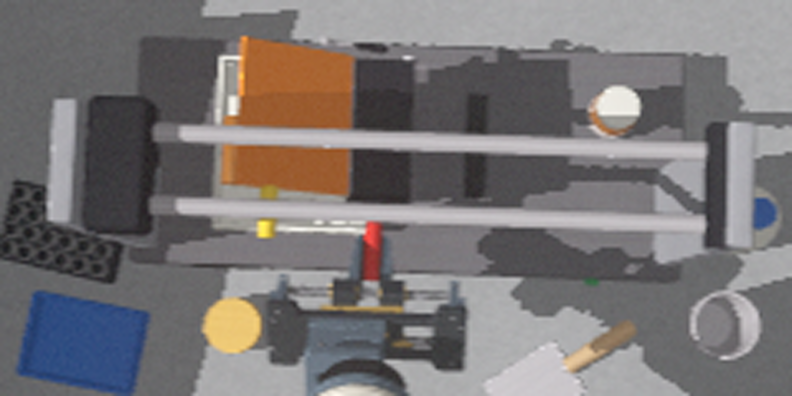

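The wrist image shows all three vials in the tray at about (115–165,170). Now I'll lower the tub with the same radial compliance.

Run:
```python
from plan import *
import json
Rf=flip(R(45))
a,off=json.load(open("st2.json"));off=np.array(off)
while a>-.15:
    st=.1 if a>.35 else (.04 if a>.12 else .02); a-=st
    arm.move_l(tcp(tubp(a)+off,45),Rf,feed=.05 if a>.3 else .03)
    r=(tubp(a)-PV)/.0716; t=-np.cross(xs,r); f=arm.current_force();fr=f@r
    off=off+r*np.clip(fr/15000,-.002,.002)
    print(round(a,2),"fr %.1f ft %.1f fx %.1f"%(fr,f@t,f[0]),off,round(arm.current_width(),4),round(arm.current_t(),2))
    if np.linalg.norm(f)>45 or (a<.3 and f@t>4): print("STOP");break
json.dump([a,off.tolist()],open("st2.json","w"))
cv2.imwrite("pics/s10.png",arm.snapshot("side")[150:270,195:345,::-1].repeat(5,0).repeat(5,1))
cv2.imwrite("pics/w10.png",arm.snapshot("wrist")[:,:,::-1])
print(arm.current_t(),arm.current_ee_pos()-tcp(tubp(0),45))
```

```text
1.5 fr 2.4 ft 4.5 fx 6.4 [-0.     -0.0033  0.0064] 0.0156 28.42
1.4 fr 6.6 ft 3.2 fx 4.2 [-0.     -0.0032  0.0068] 0.0152 28.71
1.3 fr 5.5 ft 3.8 fx 4.1 [-0.     -0.0031  0.0072] 0.0152 29.0
1.2 fr 2.7 ft 5.0 fx 5.4 [-0.     -0.0031  0.0073] 0.0154 29.29
1.1 fr 5.5 ft 3.5 fx 2.2 [-0.     -0.0031  0.0077] 0.0154 29.58
1.0 fr 4.4 ft 3.0 fx 3.1 [-0.     -0.0031  0.008 ] 0.0151 29.88
0.9 fr 1.4 ft 2.5 fx 3.7 [-0.     -0.0032  0.0081] 0.0151 30.17
0.8 fr -1.2 ft 1.2 fx 4.3 [-0.     -0.0031  0.008 ] 0.0154 30.46
0.7 fr -0.1 ft 1.3 fx 2.9 [-0.     -0.0031  0.008 ] 0.0149 30.75
0.6 fr -4.5 ft 1.1 fx 2.9 [-0.     -0.003   0.0077] 0.0151 31.04
0.5 fr -4.2 ft 0.5 fx 1.8 [-0.     -0.0028  0.0075] 0.0152 31.33
0.4 fr -3.4 ft -0.3 fx -0.5 [-0.     -0.0027  0.0074] 0.0151 31.62
0.3 fr -2.4 ft -0.5 fx -1.9 [-0.     -0.0025  0.0072] 0.0154 31.92
0.26 fr -3.6 ft 1.1 fx -3.3 [-0.     -0.0024  0.0071] 0.0151 32.17
0.22 fr -2.1 ft 0.3 fx -4.4 [-0.     -0.0022  0.007 ] 0.0153 32.42
0.18 fr -2.7 ft -0.2 fx -4.2 [-0.     -0.0021  0.0069] 0.0158 32.67
0.14 fr -2.8 ft -0.1 fx -4.4 [-0.     -0.0019  0.0068] 0.0152 32.92
0.1 fr -2.2 ft -0.2 fx -5.2 [-0.     -0.0018  0.0067] 0.0154 33.17
0.08 fr -1.8 ft -1.6 fx -4.8 [-0.     -0.0017  0.0067] 0.0152 33.42
0.06 fr -1.9 ft -0.0 fx -5.0 [-0.     -0.0016  0.0066] 0.0151 33.67
0.04 fr -1.5 ft 9.4 fx -9.5 [-0.     -0.0015  0.0066] 0.0154 33.92
STOP
34.0167 [-0.0001 -0.      0.0096]
```

View pics/s10.png

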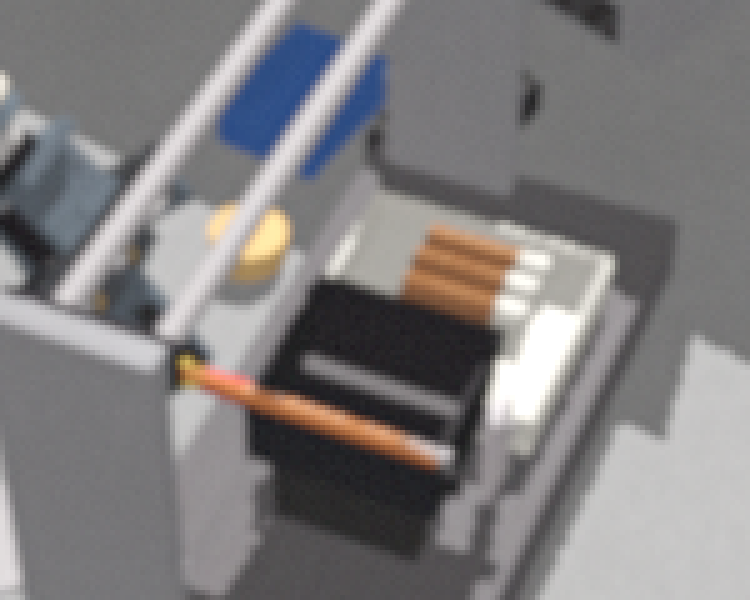

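View pics/w10.png

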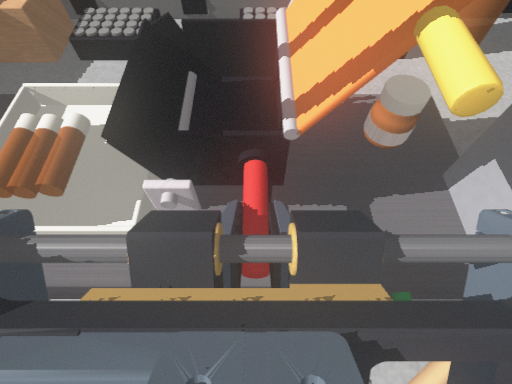

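```bash
python3 - <<'E'
from plan import *
c=arm.get_calibration("wrist")
for a in (0,.05,.1,.15):
    H=PV+np.array([0,-.0869,.0586]); y,z=-.0869,.0586
    h=PV+(y*np.cos(a)+z*np.sin(a))*ys+(-y*np.sin(a)+z*np.cos(a))*zs; 
    print(a,"wall",proj(c,tubp(a)+.06*xs),"hinge@x.52",proj(c,h+(.52-h[0])*xs))
E
python3 - <<'E'
import cv2,numpy as np
a=cv2.imread("pics/s6.png")[::5,::5].astype(float);b=cv2.imread("pics/s10.png")[::5,::5].astype(float)
# compare tub/lid region  : shift estimate
A=a[40:115,45:95].mean(2).astype(np.float32);B=b[40:115,45:95].mean(2).astype(np.float32)
print(np.abs(A-B).mean())
lid=lambda m:((m[:,:,2]>150)&(m[:,:,0]<90))
for m in (a,b):
    k=lid(m[70:95,35:95]);ys,xs=np.nonzero(k);print(k.sum(),xs.mean(),ys.mean(),np.polyfit(xs,ys,1))
E
```

```text
0 wall [255.0267 161.2021] hinge@x.52 [291.0516 135.0223]
0.05 wall [252.712  158.4048] hinge@x.52 [286.6957 130.23  ]
0.1 wall [250.1    155.6051] hinge@x.52 [281.7732 125.4231]
0.15 wall [247.1882 152.8132] hinge@x.52 [276.2732 120.625 ]
10.331555
198 30.328282828282827 9.267676767676768 [0.10945026 5.94823846]
94 22.319148936170212 11.414893617021276 [0.34610066 3.69022142]
```

Run:
```python
from plan import *
import json
Rf=flip(R(45))
a,off=json.load(open("st2.json"));off=np.array(off)
a-=.012;arm.move_l(tcp(tubp(a)+off,45),Rf,feed=.02);print(arm.current_force())
c=arm.get_calibration("wrist");s0=arm.snapshot("side")
arm.grip(.03);print(arm.current_width(),arm.current_force());s1=arm.snapshot("side")
print("side diff tub",np.abs(s1[190:260,235:300].astype(int)-s0[190:260,235:300]).mean())
arm.grip(.045)
b=arm.current_ee_pos();z=Rf[:,2]
arm.move_l(b-.03*z,Rf,feed=.05);print(arm.current_force())
arm.move_l(b-.11*z,Rf,feed=.12);print(arm.current_t(),arm.current_force())
cv2.imwrite("pics/w11.png",arm.snapshot("wrist")[:,:,::-1])
c=arm.get_calibration("wrist");print("redtip",proj(c,tubp(0)-.019*xs),"yeltip",proj(c,lidp(2.2)-.012*xs))
cv2.imwrite("pics/s11.png",arm.snapshot("side")[:,:,::-1])
cv2.imwrite("pics/t11.png",cv2.resize(arm.snapshot("top")[130:250,130:370,::-1],None,fx=3.3,fy=3.3,interpolation=2))
```

```text
[-12.9676   6.9655  19.9   ]
0.030179939083505244 [0.0168 0.3402 0.0117]
side diff tub 1.614945054945055
[ 0.0971 -0.2547  0.6134]
37.2333 [ 0.1781  0.2329 -1.0369]
redtip [254.4173 211.9916] yeltip [361.0036 107.0171]
```

View pics/w11.png

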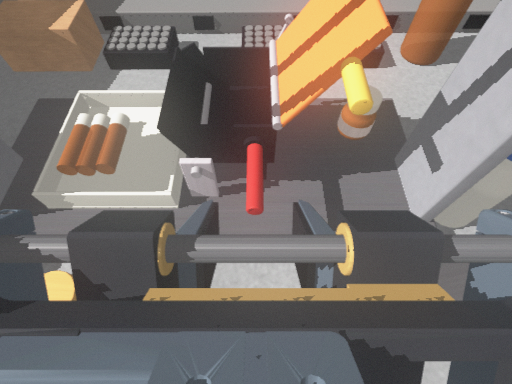

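View pics/s11.png

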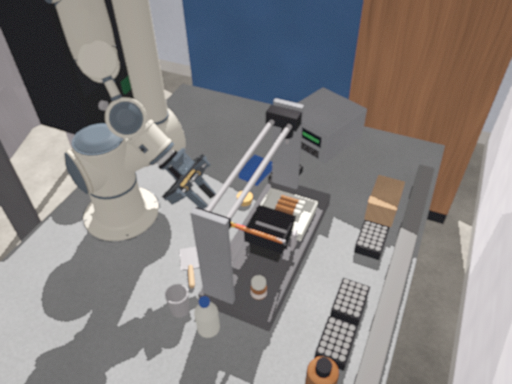

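View pics/t11.png

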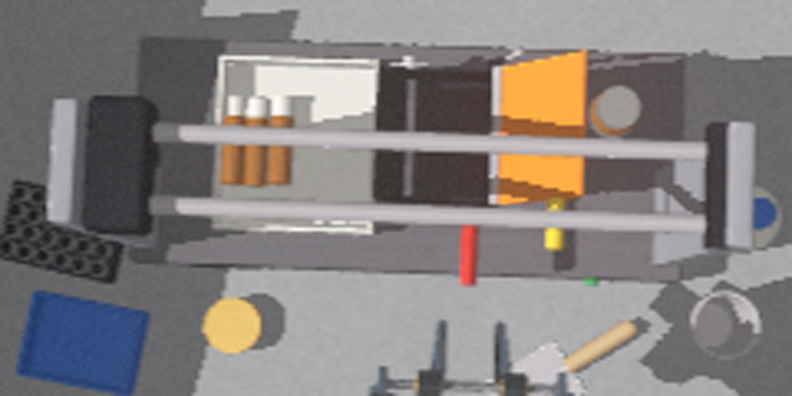

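The tub is level: its red peg is back at its starting place. The lid is open, the three vials are in the tray, nothing else has moved and the gripper is clear, so I'm handing in.

Run:
```python
from rig import arm
arm.sleep(.3);print(arm.current_force(),arm.current_t());print(arm.sign_off())
```

```text
[-0.73958161  0.15682255 -0.81120248] 37.6833
the job is handed in; nothing more can be done
None
```

The job is done and handed in at 37.7 s of the 61 s allowed.

- **Lid:** I swung it back by the yellow peg until the force showed it against its stop, past the detent. It has stayed open since I let go.
- **Tipping:** I tipped the tub by its red peg to about 1.5 rad (commanded 1.6). All three vials rolled into the white tray.
- **Lowering:** I lowered the tub while holding it, until I felt it touch its rest. I pressed lightly to make sure, let go and backed off.

**Last checks:**
- The pictures show the lid open, the tub empty and all three vials in the tray.
- The red peg is within about 1 to 2 pixels of where it should be with the tub level.
- The neighbouring objects look unmoved, and the gripper touches nothing, with about 1 N on the wrist.

**What disagreed:** both pegs slid several millimetres along the fingers during the swings. On the lid swing this built up to about 44 N at the wrist, within the 120 N limit. I stopped, eased it, and followed the force for the rest of both swings. That left the gripper 9.6 mm above its starting point when the tub reached its rest, so I judged level from the pictures and the contact force.

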